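# Hold back the belt tensioner

## Task

I am about to slip a belt onto this twin-belt drive, in the lane whose front seat holds the round grooved idler pulley. Push that lane's sprung tensioner post sideways, away from the middle of the deck, until it is past the click of its ratchet pawl, and about a centimetre further so that your gripper and not the pawl carries the spring; finish while still holding it there, do not let go. Leave the other lane's tensioner (the one by the square blank block) and everything else where they are.

Things in the scene. Friction and masses are not known exactly. Their poses are not given: they have to be found in the camera images.
- deck: fixed black moulded drive deck, 260 (x) by 320 (y) by 8 mm, 22 mm high lips front and back. Origin: centre of its underside, on the table; z up, x from its front edge (the one with two seats, nearest the robot) to its back, y to its left. Left lane at +y, right lane at -y. Motor, 65 mm high, at x = +78, y = 0 mm; square seats with 6 mm rims at x = -92, y = +50 and -50 mm.
- idler: round grooved steel idler pulley, diameter 40 mm, 29 mm tall, lying flat loose in one of the two seats: its lane (the sign of its y in the deck's frame) is the lane to work on. Origin: centre of its underside.
- blank: square plain steel blank block, 36 x 36 x 22 mm, loose in the other seat. Origin: centre of its underside.
- post_left (a point): upright round steel post of the left lane's tensioner, diameter 12 mm, 58 mm tall, the thing to push or pinch. This point: centre of its foot on the flat arm, 30 mm above the table; its top is 88 mm above the table. At rest it stands at deck x = -30 mm, y = +75 mm, which is 105 mm from the pivot of its arm (vertical axis at deck x = +75 mm, y = +75 mm).
- post_right (a point): upright round steel post of the right lane's tensioner, diameter 12 mm, 58 mm tall, the thing to push or pinch. This point: centre of its foot on the flat arm, 30 mm above the table; its top is 88 mm above the table. At rest it stands at deck x = -30 mm, y = -75 mm, which is 105 mm from the pivot of its arm (vertical axis at deck x = +75 mm, y = -75 mm).
- tensioner_left (a joint): swing of the left tensioner, rad: flat steel arm, 124 x 18 mm. 0 = sprung out (start); grows as the post moves towards deck +y, away from the middle, on a 105 mm arc about the pivot; stop at 0.62. Spring at the post: 3 N at 0, 10 N at 0.5; the pawl adds a few N in passing. It clicks at about 0.39, where the arm would rest on the pawl; beyond 0.42 the pawl carries nothing.
- tensioner_right (a joint): swing of the right tensioner, rad: flat steel arm, 124 x 18 mm. 0 = sprung out (start); grows as the post moves towards deck -y, away from the middle, on a 105 mm arc about the pivot; stop at 0.62. Spring at the post: 3 N at 0, 10 N at 0.5; the pawl adds a few N in passing. It clicks at about 0.39, where the arm would rest on the pawl; beyond 0.42 the pawl carries nothing.
- pawl_left (a joint): the left pawl slider, m: bare metal wedge-nosed block 16 mm wide in a steel guide at the deck's front outer corner, its top 28 mm (guide 37 mm) above the table. 0 = sprung out towards the arm, up to 0.011 = pushed back. The arm's nose pushes it back about 7 mm in passing, then it springs out with the click. Works by itself, need not be touched.
- pawl_right (a joint): the right pawl slider, m: bare metal wedge-nosed block 16 mm wide in a steel guide at the deck's front outer corner, its top 28 mm (guide 37 mm) above the table. 0 = sprung out towards the arm, up to 0.011 = pushed back. The arm's nose pushes it back about 7 mm in passing, then it springs out with the click. Works by itself, need not be touched.
- bush: loose brass bush, diameter 26 mm, 12 mm tall, lying on the middle of the deck; leave alone. Origin: centre of its underside.
- bolt: loose bolt standing on its 20 mm head on the middle of the deck, 34 mm tall; leave alone. Origin: centre of its underside.
- spray_can: loose spray can, diameter 54 mm, 170 mm tall, standing left of the deck; leave alone. Origin: centre of its underside.
- screwdriver: loose screwdriver lying right of the deck; leave alone. Origin: near its middle, underside.
- wrench: loose spanner lying left of the deck; leave alone. Origin: near its middle, underside.
- mug: loose mug, diameter 76 mm, 90 mm tall, standing right of the deck; leave alone. Origin: centre of its underside.
Mind the look-alikes: they are no part of the job. Leave any red look-alike of the idler alone.

How it is judged:
At the end, for the whole second after the job is handed in: In the round idler's lane: tensioner beyond 0.425 rad (clear of the pawl, which clicked at about 0.39) and at rest, its pawl sprung back out (within 2 mm of 0), fingers pressing its post with over 3 N; the other tensioner within 0.06 rad of rest (((y of idler in the frame of deck above 0 m and value of joint tensioner_left above 0.425 rad and contact force between the fingers and tensioner_left above 3 N and value of joint pawl_left below 0.002 m and velocity of joint tensioner_left between -0.1 and 0.1 rad/s and value of joint tensioner_right below 0.06 rad) or (y of idler in the frame of deck below 0 m and value of joint tensioner_right above 0.425 rad and contact force between the fingers and tensioner_right above 3 N and value of joint pawl_right below 0.002 m and velocity of joint tensioner_right between -0.1 and 0.1 rad/s and value of joint tensioner_left below 0.06 rad))); the arm keeps its last pose, push and grip.
It fails at once if the other lane's tensioner is pushed (over 0.1 rad) ((y of idler in the frame of deck above 0 m and value of joint tensioner_right above 0.1 rad) or (y of idler in the frame of deck below 0 m and value of joint tensioner_left above 0.1 rad)).
It fails at once if the idler, the blank, the bush or the bolt is shifted by over 20 mm, or the can, screwdriver, spanner or mug by over 30 mm (distance of any of bush, bolt, idler, blank from where it was at the start of the episode above 0.02 m or distance of any of spray_can, screwdriver, wrench, mug from where it was at the start of the episode above 0.03 m).
It also fails if it takes over 29 s, if anything falls off the work surface, if the arm or the gripper's body presses on something with over 40 N, if the wrist force passes 120 N, or if a joint passes its speed limit or range.

## Robot

A 6-joint arm with a two-finger parallel gripper is mounted at the origin on the work surface. World frame = base frame: x ahead of the robot, y to its left, z up, the work surface at z = 0. Lengths are in m, angles in rad, forces in N, time in s.
With the tool pointing down it reaches from about 0.375 to 0.75 m from the base axis. Payload 9 kg.
Tool frame: the origin (TCP) lies at the very end of the fingers, on their centre line; the grasp point (between the pads) lies 19 mm behind it; z points along the fingers, y is the line along which they close (so a half turn about z gives the same grasp; the last joint's range is limited). The gripper opens to 85 mm and grips with 20 to 120 N. Pads are 22 mm wide; open, the fingers measure 114 mm over their backs; the gripper's body (76 mm by 85 mm) begins 54 mm behind the grasp point. The pads swing forward as they close: fully open they stand 13 mm farther back than shut.
Start: joints at [0.971, 0.104, 0.097, 1.564, 0, 1.353], TCP at [0.224, 0.557, 0.197] pointing down, gripper open.
Joint ranges: [-2.99, 2.99], [-0.84, 1.86], [-1.1, 1.16], [-1.84, 2.11], [-1.51, 1.56], [-3.14, 3.14]. Speed limits (rad/s): [2.22, 2.22, 2.57, 3.14, 3.14, 3.14].

## Interface

Orientations are given as a unit quaternion [w, x, y, z].
In Python, from cell import r gives the robot as it stands.
- The arm moves only by the tool move_arm, never from a script. Its arguments are lists of equal length, an entry for each row: "offset": the shift along the world's x, y, z in cm, a list of three; "rotation": the turn, a rotation vector about the world's x, y, z in degrees, a list of three; "fingers": the finger opening in cm, from 0 to 8.54. In form: {"offset": [[dx, dy, dz], ...], "rotation": [[wx, wy, wz], ...], "fingers": [fingers, ...]}. A call has 1 to 20 rows; each row is the pose to reach, as a shift and turn from the pose commanded when the call began; what a row does not reach only later rows make up. A row lasts 1/8 s, in which the tool goes at most 62.5 mm and 10.7 degrees, less where a joint would pass 70% of its speed; a pose out of reach is approached as far as the arm can. A call with a gripper value outside its range is refused whole. The fingers move at their own pace and stop on an object; "newtons" is the grip in N (left out, the last holds). Time passes only in rows, so rows that repeat a pose let the fingers close. It gives the time, the measured TCP pose, the force, the opening and the grip force at its end, in the units of the state.
- r.get_state(): the state, without advancing time (a new reading comes with each control period).
- r.read_camera(name): name is "scene" or "top" or "wrist"; returns a dict with "pixels" (480x640x3 uint8, blue, green, red), "z_map" (480x640 float32, m along the optical axis (not along the pixel's ray), 0 where there is no reading), "fovy" (degrees; the focal length in pixels is half the picture's height over the tangent of half this angle, whatever the lens; pixels are square), "cx", "cy" (the principal point, pixels), "xyz" and "orientation" of the camera in the world. Camera axes: x right, y up, looking along -z (the intrinsics and any distortion apply to the point x, -y, -z); pixel columns grow to the right and rows downward; lengths in m; the calibration is good to about 2 mm. A picture is of the moment at which its call begins.
- r.hand_in(): hands the job in; it is judged then, once.
The state is a dict: "clock": time; "joint_pos": joint angles; "dq": joint speeds; "tau": joint torques, N m; "tool_pos": TCP position; "tool_rot": TCP orientation; "force": force on the tool from outside, world axes, zero at the start; "ft_torque": the same for the moment, N m; "finger_gap": finger opening in m; "grip_force": force on a finger pad.
Only numpy, scipy, OpenCV 4.12 (cv2) and the standard library are available. Lean on these libraries where they do the work, as an engineer would, in place of code of your own. Each camera call takes 0.05 s, during which the arm holds its last target. There are 200 camera calls.

## Working session

There is one attempt and no reset: what is moved stays moved. The work goes in short steps, Python scripts to look and compute and a tool call to move; the robot and the scene stay as the last step left them, time stands still between calls to the robot, and variables do not carry over. Pictures are saved under pics/ and viewed, at most 10 in all, crops included, and the job is handed in when it is done.

Besides the shell and the picture viewer there is one more tool, called by a JSON object that holds its "api" and its "payload", one argument or row to a line. move_arm: Moves the arm, as the interface text tells. Its arguments: {"type":"object","properties":{"offset":{"type":"array"},"rotation":{"type":"array"},"fingers":{"type":"array"},"newtons":{"type":"number"}},"required":["offset","rotation","fingers"]}

```bash
mkdir -p pics; cat > h.py <<'E'
import numpy as np,cv2
from scipy.spatial.transform import Rotation as R
from cell import r
def cam(n):
    c=r.read_camera(n);c['f']=240/np.tan(np.radians(c['fovy'])/2)
    q=c['orientation'];c['R']=R.from_quat([q[1],q[2],q[3],q[0]]).as_matrix();return c
def world(c,u,v,z=None):
    z=c['z_map'][int(v),int(u)] if z is None else z
    return c['R']@np.array([(u-c['cx'])/c['f']*z,-(v-c['cy'])/c['f']*z,-z])+c['xyz']
def cloud(c):
    v,u=np.mgrid[:480,:640];z=c['z_map']
    p=np.stack([(u-c['cx'])/c['f']*z,-(v-c['cy'])/c['f']*z,-z],-1)@c['R'].T+c['xyz']
    p[z==0]=np.nan;return p
E
python3 - <<'E'
from h import *
for n in('top','scene'):
    c=cam(n);cv2.imwrite(f'pics/{n}1.png',c['pixels']);print(n,{k:c[k] for k in c if k not in('pixels','z_map')})
    np.savez(f'{n}.npz',**{k:c[k] for k in c})
print(r.get_state())
E
```

```text
top {'fovy': 57.299137316422886, 'cx': 319.75381081087056, 'cy': 249.14006622917552, 'xyz': array([0.37104418, 0.005136  , 1.14662661]), 'orientation': array([ 0.71438684,  0.0417625 , -0.05578252, -0.69627269]), 'f': np.float64(439.2864583667107), 'R': array([[ 0.02418531,  0.99015685, -0.13785677],
       [-0.99947532,  0.02692048,  0.01801053],
       [ 0.02154442,  0.13734885,  0.99028841]])}
scene {'fovy': 50.72918044523189, 'cx': 321.4823655339719, 'cy': 239.78492191819097, 'xyz': array([0.95690083, 0.68783784, 0.72566432]), 'orientation': array([0.24341933, 0.12089315, 0.40961452, 0.87083168]), 'f': np.float64(506.24605039577915), 'R': array([[-0.85226375, -0.32491536,  0.40997136],
       [ 0.52299371, -0.54592595,  0.65455514],
       [ 0.01113898,  0.77226606,  0.63520159]])}
{'clock': 0.1, 'joint_pos': array([ 9.71315653e-01,  1.04651662e-01,  9.65088994e-02,  1.56390439e+00,
       -1.57395493e-06,  1.35310202e+00]), 'dq': array([-0.00122178, -0.00149969,  0.00239661,  0.0001802 , -0.00061723,
       -0.00040538]), 'tau': array([ 6.84190658e-03, -5.58210719e+01,  5.04716527e+01,  1.31338328e-02,
       -3.12733064e-04,  2.94251424e-05]), 'tool_pos': array([0.22332884, 0.55650215, 0.19617206]), 'tool_rot': array([-2.47763360e-04,  1.89735891e-01,  9.81834966e-01, -5.74244755e-04]), 'force': array([ 0.05550898, -0.22998199,  0.14910214]), 'ft_torque': array([ 0.02932645, -0.03453408,  0.02483363]), 'grip_force': 0.0, 'finger_gap': 0.0853944473814319}
```

View pics/top1.png

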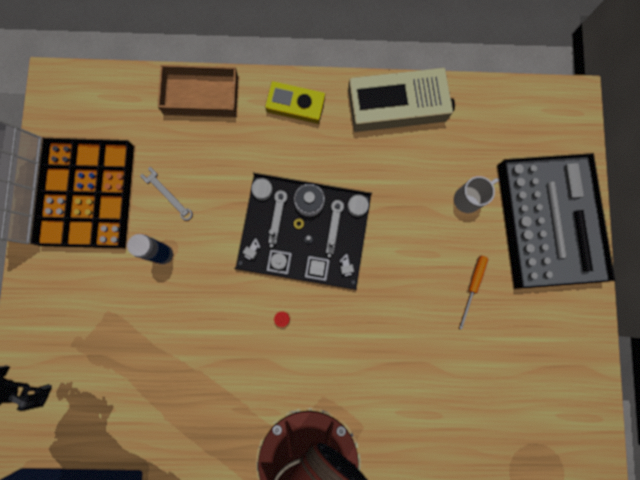

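View pics/scene1.png

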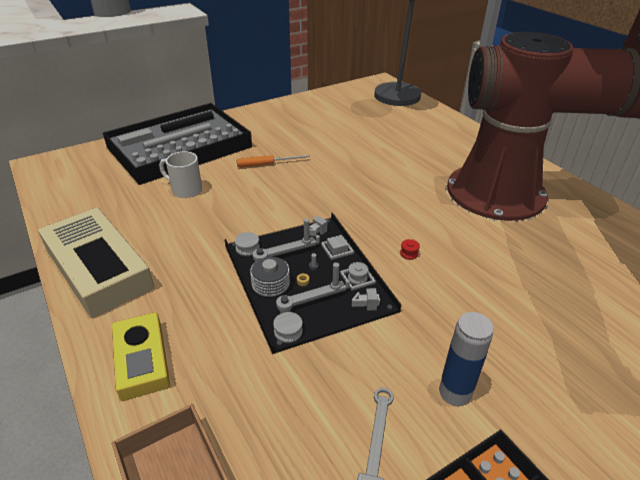

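The top view shows the round idler at about (279,262), in the left (+y) lane, and the square blank at (317,267). The scene view agrees: the idler is at (357,270), with the left post at about (336,275). The left lane is the one to work on. Next I'll measure the deck and post.

```bash
python3 - <<'E'
from h import *
C={n:dict(np.load(n+'.npz')) for n in('top','scene')}
c=C['top']
print([k for k in c])
for u,v in [(255,175),(371,192),(357,289),(236,270)]:
    # intersect with z=.022 plane
    d=world(c,u,v,1.)-c['xyz'];t=(.022-c['xyz'][2])/d[2];print('corner',c['xyz']+t*d)
P=np.concatenate([cloud(C[n]).reshape(-1,3) for n in C]); 
col=np.concatenate([C[n]['pixels'].reshape(-1,3) for n in C])
w=np.isfinite(P[:,0])&(abs(P[:,0]-.5)<.25)&(abs(P[:,1]-.03)<.2)
dk=w&(col.max(1)<45)&(P[:,2]>0.0)&(P[:,2]<.03)
rc=cv2.minAreaRect(P[dk][:,:2].astype(np.float32));print('deck rect',rc,dk.sum())
print(cv2.boxPoints(rc))
for n in C:
    p=cloud(C[n]).reshape(-1,3);m=np.isfinite(p[:,0])&(abs(p[:,0]-.5)<.14)&(abs(p[:,1]-.03)<.17)
    q=p[m&(p[:,2]>.042)];k=np.zeros(len(q),int)-1
    from scipy.cluster.hierarchy import fcluster,linkage
    l=fcluster(linkage(q,'single'),.012,'distance')
    for i in set(l):
        g=q[l==i]
        if len(g)>3: print(n,len(g),'med',np.median(g,0).round(4),'min',g.min(0).round(3),'max',g.max(0).round(3))
E
```

```text
['pixels', 'z_map', 'fovy', 'cx', 'cy', 'xyz', 'orientation', 'f', 'R']
corner [0.72039294 0.16029194 0.022     ]
corner [ 0.68350222 -0.14688299  0.022     ]
corner [ 0.42729395 -0.11306171  0.022     ]
corner [0.46792851 0.19757394 0.022     ]
deck rect ((0.5793025493621826, 0.028989478945732117), (0.320893257856369, 0.2604110836982727), 81.79310607910156) 14558
[[ 0.427527   -0.11122745]
 [ 0.6852712  -0.1484006 ]
 [ 0.7310781   0.16920641]
 [ 0.4733339   0.20637956]]
top 34 med [0.5555 0.1058 0.0843] min [0.552 0.101 0.046] max [0.562 0.111 0.09 ]
top 201 med [0.6303 0.0175 0.0514] min [ 0.616 -0.018  0.043] max [0.64  0.051 0.058]
top 23 med [ 0.5348 -0.0414  0.0872] min [ 0.531 -0.046  0.075] max [ 0.542 -0.036  0.092]
top 6 med [ 0.5312 -0.0404  0.0586] min [ 0.531 -0.045  0.044] max [ 0.533 -0.037  0.062]
scene 124 med [0.5619 0.1091 0.0694] min [0.553 0.099 0.042] max [0.566 0.113 0.09 ]
scene 170 med [0.6319 0.0221 0.0525] min [ 0.619 -0.013  0.043] max [0.64  0.05  0.056]
scene 98 med [ 0.5406 -0.039   0.0689] min [ 0.533 -0.05   0.042] max [ 0.545 -0.035  0.09 ]
scene 6 med [0.5572 0.0159 0.0423] min [0.552 0.01  0.042] max [0.56  0.02  0.044]
```

The left post comes out at about (0.558, 0.1065) in both views. The deck fit (yaw −8.2°, centre (0.579, 0.029)) predicts (0.560, 0.1075), and its top is at about 0.09, so they agree. I'll move above it with tool y along deck y.

{"api": "move_arm", "payload": {
  "offset": [
    [3,-4,0.5],
    [6,-8,1],
    [9,-12,1],
    [12,-16,1],
    [15,-20,1],
    [18,-24,1],
    [21,-28,1],
    [24,-32,1],
    [27,-36,1],
    [30,-40,0],
    [32,-43,-1],
    [33.5,-45,-2],
    [33.5,-45,-2],
    [33.5,-45,-2],
    [33.5,-45,-2]
  ],
  "rotation": [
    [0,0,1],
    [0,0,2],
    [0,0,4],
    [0,0,5],
    [0,0,6],
    [0,0,7],
    [0,0,8],
    [0,0,9],
    [0,0,10],
    [0,0,11],
    [0,0,12],
    [0,0,13.5],
    [0,0,13.5],
    [0,0,13.5],
    [0,0,13.5]
  ],
  "fingers": [4,4,4,4,4,4,4,4,4,4,4,4,4,4,4],
  "newtons": 40
}}

```text
clock: 1.98
tool_pos: [0.5583, 0.1077, 0.1775]
tool_rot: [0.0, 0.073, 0.997, 0.0]
force: [0.4, -1.3, -0.2]
finger_gap: 0.04
grip_force: 0.0
```

```bash
python3 - <<'E'
from h import *
c=cam('wrist');cv2.imwrite('pics/w1.png',c['pixels']);s=r.get_state()
print(s['tool_pos'],s['finger_gap'],s['clock'],c['xyz'])
q=s['tool_rot'];print(R.from_quat([q[1],q[2],q[3],q[0]]).as_matrix().round(3))
p=cloud(c).reshape(-1,3);g=p[(p[:,2]>.06)&(p[:,2]<.1)&(np.hypot(p[:,0]-.558,p[:,1]-.1065)<.025)]
print(len(g),np.median(g,0),g.min(0),g.max(0))
t=g[g[:,2]>g[:,2].max()-.004];print('top',t.mean(0),t.min(0),t.max(0))
E
```

```text
[0.55839818 0.10765536 0.17750506] 0.03988112441280824 2.025 [0.48655653 0.11805781 0.35370842]
[[-0.989  0.145  0.001]
 [ 0.145  0.989  0.   ]
 [-0.001  0.    -1.   ]]
307 [0.55731388 0.10434903 0.08661349] [0.55377178 0.09818026 0.06132601] [0.56583432 0.10978366 0.08936323]
top [0.5595488  0.10408629 0.08713955] [0.55398637 0.09845038 0.0854153 ] [0.56583432 0.10969327 0.08936323]
```

View pics/w1.png

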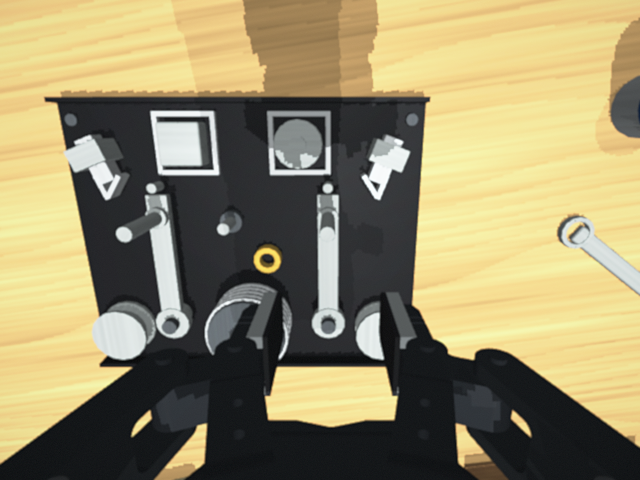

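The wrist view shows the idler at (298,143) in the same lane as the post at (328,220), which sits between the finger lines at columns 270 and 395. The refined post top is (0.5595, 0.104, 0.088). I'll descend and close on it.

{"api": "move_arm", "payload": {
  "offset": [
    [0.1,-0.3,-2],
    [0.1,-0.3,-4],
    [0.1,-0.3,-6],
    [0.1,-0.3,-8],
    [0.1,-0.3,-10],
    [0.1,-0.3,-12],
    [0.1,-0.3,-13],
    [0.1,-0.3,-13],
    [0.1,-0.3,-13],
    [0.1,-0.3,-13],
    [0.1,-0.3,-13],
    [0.1,-0.3,-13],
    [0.1,-0.3,-13],
    [0.1,-0.3,-13]
  ],
  "rotation": [
    [0,0,0],
    [0,0,0],
    [0,0,0],
    [0,0,0],
    [0,0,0],
    [0,0,0],
    [0,0,0],
    [0,0,0],
    [0,0,0],
    [0,0,0],
    [0,0,0],
    [0,0,0],
    [0,0,0],
    [0,0,0]
  ],
  "fingers": [4,4,4,4,4,4,4,4,3,2,1,0.6,0.6,0.6],
  "newtons": 40
}}

```text
clock: 3.78
tool_pos: [0.5601, 0.1043, 0.0477]
tool_rot: [0.001, 0.073, 0.997, 0.0]
force: [-0.0, 3.8, 5.4]
finger_gap: 0.0088
grip_force: 39.2
```

{"api": "move_arm", "payload": {
  "offset": [
    [0.1,0.5,0],
    [0.2,1.0,0],
    [0.35,1.5,0],
    [0.5,2.0,0],
    [0.7,2.5,0],
    [0.9,3.0,0],
    [0.9,3.0,0]
  ],
  "rotation": [
    [0,0,-3],
    [0,0,-6],
    [0,0,-8.5],
    [0,0,-11.5],
    [0,0,-14],
    [0,0,-17],
    [0,0,-17]
  ],
  "fingers": [0.6,0.6,0.6,0.6,0.6,0.6,0.6]
}}

```text
clock: 4.65
tool_pos: [0.5683, 0.1324, 0.0476]
tool_rot: [0.0, 0.22, 0.975, -0.002]
force: [-5.2, -5.3, 8.6]
finger_gap: 0.0084
grip_force: 39.7
```

```bash
python3 - <<'E'
from h import *
c=cam('scene');cv2.imwrite('pics/s2.png',cv2.resize(c['pixels'][180:380,200:440],(720,600)))
E
```

```text
(no output)
```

View pics/s2.png

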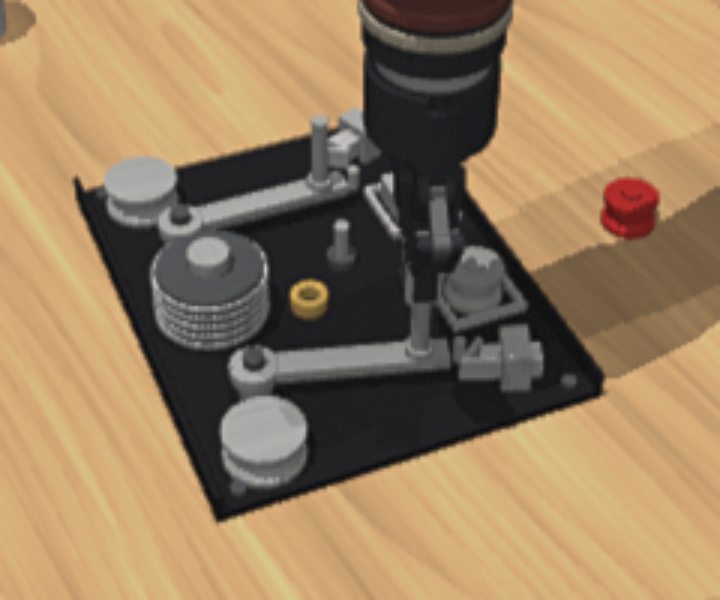

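The crop shows the fingers holding the post at about (420,310), with the arm's nose at the pawl (about (465,360)). The other arm is still at rest. I'll push on past the click.

{"api": "move_arm", "payload": {
  "offset": [
    [0.25,0.5,0],
    [0.5,0.9,0],
    [0.75,1.35,0],
    [1.0,1.7,0],
    [1.2,2.0,0],
    [1.2,2.0,0],
    [1.2,2.0,0],
    [1.2,2.0,0],
    [1.2,2.0,0],
    [1.2,2.0,0]
  ],
  "rotation": [
    [0,0,-3],
    [0,0,-6],
    [0,0,-8.5],
    [0,0,-11],
    [0,0,-12],
    [0,0,-12],
    [0,0,-12],
    [0,0,-12],
    [0,0,-12],
    [0,0,-12]
  ],
  "fingers": [0.6,0.6,0.6,0.6,0.6,0.6,0.6,0.6,0.6,0.6]
}}

```text
clock: 5.95
tool_pos: [0.5798, 0.1521, 0.0476]
tool_rot: [-0.0, 0.321, 0.947, -0.002]
force: [-6.8, -6.1, 10.9]
finger_gap: 0.0086
grip_force: 39.9
```

```bash
python3 - <<'E'
from h import *
c=cam('scene');cv2.imwrite('pics/s3.png',cv2.resize(c['pixels'][180:380,200:440],(720,600)))
s=r.get_state();print(s['tool_pos'],s['force'],s['grip_force'],s['clock'])
d=np.array([.664,.0925])-s['tool_pos'][:2];print(np.linalg.norm(d),np.arctan2(d[1],d[0])*-1*-1, -np.arctan2(d[1],d[0])-.143)
p=cloud(c)
# post foot/arm top: steel arm points z .02-.034 -> direction from pivot
q=p.reshape(-1,3);m=(q[:,2]>.024)&(q[:,2]<.034)&(c['pixels'].reshape(-1,3).min(1)>90)
e=q-np.array([.664,.0925,0]);rr=np.hypot(e[:,0],e[:,1]);m&=(rr>.025)&(rr<.085)&(e[:,0]<0)&(e[:,1]>-.02)
g=q[m];x,y=e[m][:,0],e[m][:,1];print(m.sum(),'arm angle',np.median(np.arctan2(y,-x))-.143)
E
```

```text
[0.57982305 0.15208089 0.04752565] [-7.85044813 -5.99307327  9.63229073] 39.90875959396362 6.0
0.10312924802463472 -0.6159452662270319 0.4729452662270319
315 arm angle 0.5208872841039758
```

View pics/s3.png

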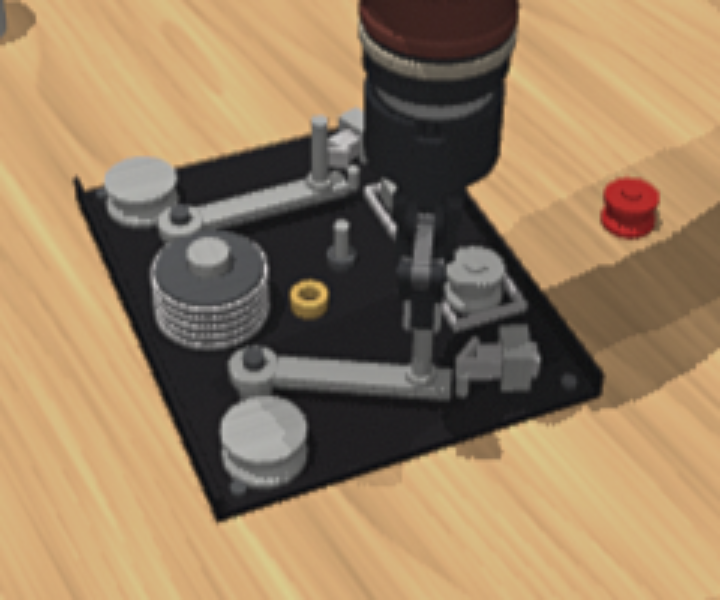

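The crop shows the arm's nose (about (440,385)) past the pawl, and the pawl (about (470,360)) back out. The swing measures 0.47 rad from the tool position and 0.52 from the picture. The other lane is untouched. Handing in.

```bash
python3 -c "
from cell import r
s=r.get_state();print(s['dq'].round(4),s['grip_force']);print(r.hand_in())"
```

```text
[ 0.      0.0003 -0.0008  0.002   0.     -0.0008] 39.90875959396362
the job is handed in; nothing more can be done
None
```

The left lane's tensioner post (the round idler's lane) is pushed past its click to about 0.47–0.52 rad and still held with a 40 N grip; nothing else appears to have moved, and the job is handed in, though no verdict was returned.

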